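# Dry test stroke of a breakfast-buffet syrup pump

### The job

Before opening, test the empty, freshly refitted wide-bodied dispenser: stand the white ramekin on the counter right under the end of its spout and let go of it, then press the dispenser's pump cap down until it bottoms out, lean on the stop with about 20 N for half a second, and let the cap come fully back up. Feel for the stop and do not ram it. Keep off the stand and its overhead rail, leave the slim dispenser's pump alone, and do not knock over or shove the mug, the sugar jar and the pepper mill.

Things in the scene. Friction and masses are not known exactly. Their poses are not given: they have to be found in the camera images.
- station: Fixed stand of the two dispensers. Origin: centre of its underside, on the counter; z up, front is -x (robot side). Wooden plinth 110 (x) x 400 (y) x 20 mm high. Two steel posts (18 mm diameter) at x=+75, y=+-205 mm carry the overhead rail on arms 12 mm thick that run forward from them. Bottles stand 65 mm left and right of the middle (y=+-65); which is where differs from start to start.
- guard_rail (a point): Middle of the stand's overhead steel rail: a bar of 16 mm diameter along the stand's y, 424 mm long, axis 312 mm above the counter. It is right over the pump caps, 106 mm clear of them: a gripper pointing straight down on a cap hits it; come from the front, the tool leaning 35 to 45 degrees (wrist to the stand's -x). Axes as the stand's.
- wide_dispenser: Amber glass bottle of 76 mm diameter, 130 mm high to the steel collar, with a steel pump cap and spout; fixed on the plinth. Origin: centre of its underside, 20 mm above the counter; z up, spout towards its -x. The other bottle, the slim dispenser, is 52 mm in diameter and otherwise alike.
- wide_cap_top (a point): Centre of the flat top of the wide dispenser's pump cap (disc of 48 mm diameter, 20 mm thick), 198 mm above the counter when up. Moves straight down with the cap when pressed. Axes as wide_dispenser's.
- wide_spout (a point): Lower end of the wide dispenser's spout, a steel tube of 10 mm diameter fixed to the cap; it leaves the cap level, 10 mm below the cap's top, and turns down 95 mm in front of the bottle's axis. The end is 159 mm above the counter when up and goes down with the cap.
- wide_pump (a joint): Stroke of the wide dispenser's pump in m: 0 = fully up, grows as the cap is pressed down. A spring pushes it up, with about 4 N at the top, rising to about 9 N at a hard stop. The full stroke is not known exactly (between 12 and 30 mm): the stop is felt as a sudden rise of force.
- slim_cap_top (a point): Centre of the top of the slim dispenser's pump cap, same cap and height as the wide one's, spout end 80 mm in front of its axis. Not to be used. Axes as for wide_cap_top.
- slim_pump (a joint): Stroke of the slim dispenser's pump in m, 0 = fully up. Leave it alone.
- ramekin: Loose round white porcelain ramekin without handle, 64 mm outer diameter at the rim (62 at the foot), 60 mm high, wall 4 mm, 180 g or so. Origin: centre of its underside; z is up out of its mouth.
- mug: Loose white mug with a handle at its +y side, 80 mm diameter, 95 mm high, bystander. Origin: centre of its underside. Mug and ramekin stand one at the left and one at the right in front of the stand, either way round.
- sugar_jar: Loose glass jar with a steel lid, 54 mm diameter, 85 mm high, on the plinth's left end, bystander. Origin: centre of its underside.
- pepper_mill: Loose dark wooden pepper mill, 48 mm diameter, 126 mm high, on the plinth's right end, bystander. Origin: centre of its underside.
Not all that is in view belongs to the job. What is shaped like the ramekin but brown is not meant.

How it is judged (in metres and radians):
On the way, in this order (a step that is already met when the one before it is completed fails the run):
1. the ramekin stands upright on the counter under the spout end of the wide dispenser (centres within 20 mm, horizontally), let go of (horizontal distance between ramekin and wide_spout below 0.02 m and height (world z) of ramekin below 0.004 m and angle between ramekin's own z axis and vertical below 0.1 rad and contact force between each of the fingers, the arm and ramekin below 0.2 N), for 0.2 s.
2. the wide dispenser's cap is pressed on its stop: down by over 12 mm and leaned on with more than 13 N (the spring alone gives at most 9 N) for 0.3 s, with the ramekin standing under the spout (value of joint wide_pump above 0.012 m and contact force between anything else and wide_dispenser above 13 N and horizontal distance between ramekin and wide_spout below 0.025 m and angle between ramekin's own z axis and vertical below 0.1 rad), for 0.3 s.
At the end, for the whole second after the job is handed in: The wide dispenser's cap is fully up again (within 1.5 mm), and the ramekin stands still and upright on the counter with its centre within 25 mm of the point under the spout end; the slim pump is up (value of joint each of wide_pump, slim_pump below 0.0015 m and horizontal distance between ramekin and wide_spout below 0.025 m and height (world z) of ramekin below 0.004 m and angle between ramekin's own z axis and vertical below 0.1 rad and linear speed of ramekin below 0.02 m/s); the robot touches nothing.
It fails at once if the wide dispenser or its cap is rammed (pushed with more than 32 N) (contact force between anything else and wide_dispenser above 32 N).
It fails at once if the slim dispenser's pump is pressed (more than 4 mm) (value of joint slim_pump above 0.004 m).
It fails at once if the robot bumps the stand or its overhead rail (more than 5 N) (contact force between any of the arm, the fingers and station above 5 N).
It fails at once if the mug is shoved by more than 30 mm or tipped (distance of mug from where it was at the start of the episode above 0.03 m or angle between mug's own z axis and vertical above 0.4 rad).
It fails at once if the sugar jar or the pepper mill is shoved by more than 30 mm or tipped (distance of any of sugar_jar, pepper_mill from where it was at the start of the episode above 0.03 m or angle between any of sugar_jar, pepper_mill's own z axis and vertical above 0.4 rad).
It also fails if it takes over 58 s, if anything falls off the work surface, if the arm or the gripper's body presses on something with over 40 N, if the wrist force passes 120 N, or if a joint passes its speed limit or range.

### The arm

A 6-joint arm with a two-finger parallel gripper is mounted at the origin on the work surface. World frame = base frame: x ahead of the robot, y to its left, z up, the work surface at z = 0. Lengths are in m, angles in degrees, forces in N, time in s.
With the tool pointing down it reaches from about 0.3 to 0.75 m from the base axis. Payload 8.5 kg.
Tool frame: the origin (TCP) lies midway between the tips of the shut fingers; the grasp point (between the pads) lies 19 mm behind it; z points along the fingers, y is the line along which they close (so a half turn about z gives the same grasp; the last joint's range is limited). The gripper opens to 85 mm and grips with 20 to 120 N. Pads are 22 mm wide; open, the fingers measure 114 mm over their backs; the gripper's body (76 mm by 85 mm) begins 54 mm behind the grasp point. The pads swing forward as they close: fully open they stand 13 mm farther back than shut.
Start: joints at [-79.143, 21.807, 74.336, -0, 83.858, -12.336], TCP at [0.217, -0.506, 0.231] pointing down, gripper open.
Joint ranges: [-178.18, 178.18], [-50.72, 133.34], [12.68, 142.11], [-81.47, 261.47], [9.98, 163.14], [-165.26, 165.26]. Speed limits (degrees/s): [136.94, 136.94, 180, 180, 180, 180].

### API

Orientations are given as a 3x3 rotation matrix whose columns are the frame's x, y, z axes.
In Python, from rig import observe, optics, order, spotter gives the robot as it stands.
- The arm moves only by the tool move_arm, never from a script. Its argument "series" is text: rows parted by semicolons, each of 5 numbers parted by spaces: the shift along the tool's x, y, z in cm, then the turn about the tool's z in degrees, then the opening, from -1 (shut) to 1 (fully open). A call has 1 to 8 rows; each row is the pose to reach, as a shift and turn from the pose commanded when the call began, along the tool's axes at that moment; what a row does not reach only later rows make up. A row lasts 1/8 s, in which the tool goes at most 62.5 mm and 10.7 degrees, less where a joint would pass 70% of its speed; a pose out of reach is approached as far as the arm can. A call with a gripper value outside its range is refused whole. The fingers move at their own pace and stop on an object; "force" is the grip in N (left out, the last holds). Time passes only in rows, so rows that repeat a pose let the fingers close. It gives the time, the measured TCP pose, the force, the opening and the grip force at its end, in the units of the state.
- observe(): the state, without advancing time (a new reading comes with each control period).
- optics.get_image(name): name is "side" or "top"; returns a dict with "pixels" (400x640x3 uint8, blue, green, red), "camera_matrix" (3x3 intrinsics, pixels), "rvec" (rotation vector, rad) and "tvec" (3), from world to camera coordinates, as OpenCV has them. Camera axes: x right, y down, z forward; pixel columns grow to the right and rows downward; lengths in m; the calibration is good to about 2 mm. A picture is of the moment at which its call begins. There is no depth.
- order.close_job(): hands the job in; it is judged then, once.
Trained networks look in the newest picture that a camera, given by its name, has taken for a name from the list of things; names that differ only in an ending like _2 or _b are one class to them, and where a whole thing is asked for, a point or a joint stands for the part that bears it (a point fixed in the world has none). Each returns a list of dicts, best first, with "score" (0 to 1); they miss things now and then, are a little off and sometimes report something else, mostly with a low value. They report only what shows in the picture. A call takes as long as a camera call. They do not tell look-alikes from the thing itself.
- spotter.find_in(thing, camera): "point" ([x, y, z] in m, in world coordinates, good to about 4 mm: the middle of the surface that is visible of it).
- spotter.cut_out(thing, camera): "pixels" (400x640 bool, what is visible of it).
- spotter.mark_of(thing, camera): "point" ([x, y, z] in m, in world coordinates, good to about 4 mm: a listed point, or the origin of a listed thing).
The state is a dict: "time_s": time; "q": joint angles; "qvel": joint speeds; "joint_efforts": joint torques, N m; "position": TCP position; "tool_rot": TCP orientation; "ft_force": force on the tool from outside, world axes, zero at the start; "wrist_torque": the same for the moment, N m; "grip_width": finger opening in m; "gripper_force": force on a finger pad.
Only numpy, scipy, OpenCV 4.12 (cv2) and the standard library are available. Lean on these libraries where they do the work, as an engineer would, in place of code of your own. Each camera call takes 0.05 s, during which the arm holds its last target. There are 200 camera calls.

## Working session

There is one attempt and no reset: what is moved stays moved. The work goes in short steps, Python scripts to look and compute and a tool call to move; the robot and the scene stay as the last step left them, time stands still between calls to the robot, and variables do not carry over. Pictures are saved under pics/ and viewed, at most 12 in all, crops included, and the job is handed in when it is done.

Besides the shell and the picture viewer there is one more tool, called after ">>>" as a command line: name --argument value ..., lists and objects as JSON in quotes. move_arm: Moves the arm, as the interface text tells. Its arguments: {"type":"object","properties":{"series":{"type":"string"},"force":{"type":"number"}},"required":["series"]}

```bash
ls; mkdir -p pics; cat > h.py <<'E'
import numpy as np, cv2
from rig import observe, optics, order, spotter
def snap(n,f=None):
    i=optics.get_image(n)
    if f: cv2.imwrite('pics/'+f,i['pixels'])
    return i
def proj(i,P):
    return cv2.projectPoints(np.array(P,float).reshape(-1,1,3),i['rvec'],i['tvec'],i['camera_matrix'],None)[0].reshape(-1,2)
E
python3 - <<'E'
from h import *
for n in ('side','top'):
    i=snap(n,n+'0.png')
    R=cv2.Rodrigues(i['rvec'])[0]; print(n,'cam at',(-R.T@i['tvec'].ravel()).round(3),'dir',R[2].round(2))
    for t in ('station','guard_rail','wide_dispenser','wide_cap_top','wide_spout','slim_cap_top','ramekin','mug','sugar_jar','pepper_mill'):
        print(t,[(np.round(d['point'],3).tolist(),round(d['score'],2)) for d in spotter.mark_of(t,n)[:3]])
s=observe();print(s['time_s'],s['position'],np.round(s['tool_rot'],3),s['grip_width'],s['ft_force'])
E
```

```text
pics
side cam at [0.01  0.805 0.876] dir [ 0.42 -0.69 -0.58]
station [([0.64, 0.026, 0.001], 0.77)]
guard_rail [([0.644, 0.024, 0.311], 0.72)]
wide_dispenser [([0.628, -0.04, 0.018], 0.64)]
wide_cap_top []
wide_spout [([0.54, -0.027, 0.164], 0.61)]
slim_cap_top [([0.65, 0.088, 0.197], 0.8)]
ramekin [([0.555, -0.308, 0.001], 0.62), ([0.438, -0.311, 0.004], 0.56)]
mug [([0.456, 0.285, 0.002], 0.8)]
sugar_jar [([0.639, 0.177, 0.022], 0.74)]
pepper_mill [([0.628, -0.124, 0.023], 0.75)]
top cam at [0.384 0.003 1.532] dir [ 0.09 -0.02 -1.  ]
station [([0.642, 0.027, 0.004], 0.56)]
guard_rail [([0.646, 0.021, 0.311], 0.75)]
wide_dispenser [([0.632, -0.042, 0.02], 0.88)]
wide_cap_top [([0.632, -0.038, 0.196], 0.79)]
wide_spout [([0.536, -0.023, 0.158], 0.77)]
slim_cap_top [([0.633, -0.042, 0.018], 0.62), ([0.645, 0.091, 0.195], 0.54)]
ramekin [([0.313, -0.339, 0.001], 0.83), ([0.559, -0.314, 0.004], 0.69)]
mug [([0.451, 0.282, -0.001], 0.96), ([0.443, -0.31, 0.0], 0.38)]
sugar_jar [([0.64, 0.172, 0.024], 0.71)]
pepper_mill [([0.536, -0.023, 0.16], 0.58), ([0.627, -0.128, 0.02], 0.54)]
1.1 [ 0.21660911 -0.50551945  0.23131592] [[ 0.919  0.394 -0.   ]
 [ 0.394 -0.919  0.   ]
 [ 0.    -0.    -1.   ]] 0.08555556435357482 [ 0.12273846  0.21467234 -0.02769419]
```

View pics/side0.png

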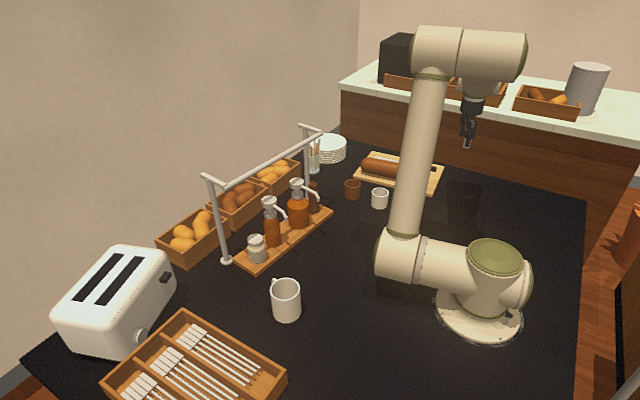

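View pics/top0.png

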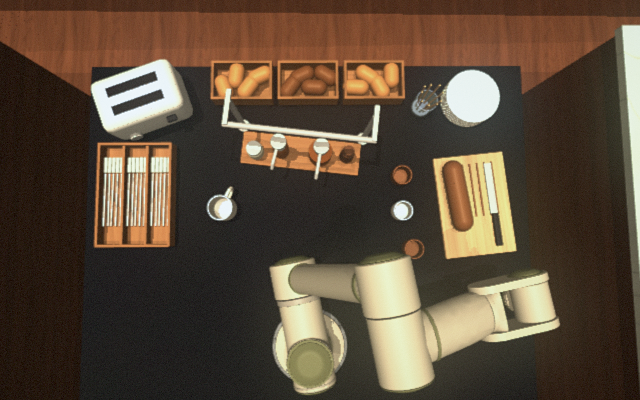

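The side view shows the white ramekin at about (380,198), with brown look-alikes at (352,189) and one hidden. In the top view it is at (402,210), with the brown ones at (402,175) and (414,249), so the white one is near (0.44,-0.31). The wide bottle is the right-hand one, with its cap at (321,145) and spout end at (318,177) in the top view.

The tool can only turn about its own z. I plan to keep it vertical and reach under the rail with one opened finger.

```bash
cat >> h.py <<'E'
from scipy.optimize import minimize
def ray(i,uv):
    R=cv2.Rodrigues(i['rvec'])[0]; C=-R.T@i['tvec'].ravel()
    d=R.T@np.append(cv2.undistortPoints(np.array([[uv]],float),i['camera_matrix'],None).ravel(),1)
    return C,d/np.linalg.norm(d)
def tri(rays):
    A=sum(np.eye(3)-np.outer(d,d) for C,d in rays); b=sum((np.eye(3)-np.outer(d,d))@C for C,d in rays)
    return np.linalg.solve(A,b)
def onz(r,z): return r[0]+r[1]*(z-r[0][2])/r[1][2]
def white_mask(i,P,h=0.06,r=0.032):
    """bright grey pixels near the projected cylinder at P=(x,y,z)"""
    hull=cyl(i,P,h,r*1.5); g=i['pixels'].astype(int); m=(g.min(2)>90)&(g.max(2)-g.min(2)<45)
    return m&hull
def cyl(i,P,h=0.06,r=0.032):
    a=np.linspace(0,2*np.pi,40); pts=np.concatenate([np.c_[P[0]+r*np.cos(a),P[1]+r*np.sin(a),0*a+P[2]+z] for z in (0,h)])
    M=np.zeros((1600,2560),np.uint8); cv2.fillConvexPoly(M,cv2.convexHull((proj(i,pts)*4+1.5).astype(np.int32)),1)
    return cv2.resize(M.astype(np.float32),(640,400),interpolation=cv2.INTER_AREA)>0.5
def ramekin_fit(guess=None,masks=None,ims=None):
    """centre (x,y) from the masks of the cameras by silhouette centroid matching, per camera and both"""
    out={}
    for n in masks:
        i,m=ims[n],masks[n]; c=np.argwhere(m).mean(0)[::-1]; p=np.array(guess,float)
        for _ in range(8):
            e=c-np.argwhere(cyl(i,[*p,0])).mean(0)[::-1]; u=proj(i,[*p,0.03])[0]
            p=p+(onz(ray(i,u+e),0.03)-onz(ray(i,u),0.03))[:2]
        out[n]=(p.round(4),int(m.sum()),int(cyl(i,[*p,0]).sum()))
    return out
E
python3 - <<'E'
from h import *
ims={n:snap(n) for n in ('side','top')}; masks={}; cap={}
for n,i in ims.items():
    for d in spotter.cut_out('ramekin',n):
        m=d['pixels']; px=i['pixels'][m]; print(n,d['score'],np.argwhere(m).mean(0)[::-1].round(1),m.sum(),px.mean(0).round())
        if px.mean(0)[0]>100: masks[n]=m
print('ramekin',ramekin_fit((0.44,-0.31),masks,ims))
if len(masks)==2: print('tri mid', tri([ray(ims[n],np.argwhere(masks[n]).mean(0)[::-1]) for n in masks]))
acc={}
for k in range(4):
    for n in ('side','top'):
        snap(n)
        for t in ('guard_rail','wide_cap_top','wide_spout','slim_cap_top','wide_dispenser','station'):
            for d in spotter.mark_of(t,n)[:1]: acc.setdefault((t,n),[]).append(np.round(d['point'],4))
for k,v in acc.items(): print(k,np.median(v,0).round(4),np.std(v,0).round(4))
j=ims['top']['pixels'][110:200,200:400]; cv2.imwrite('pics/crop1.png',cv2.resize(j,None,fx=4,fy=4,interpolation=cv2.INTER_CUBIC))
E
```

```text
side 0.76 [379.7 197.6] 314 [134. 159. 174.]
side 0.64 [301.2 186. ] 226 [146. 166. 180.]
side 0.6 [352.4 189. ] 302 [ 37.  64. 102.]
top 0.92 [401.4 210.5] 313 [191. 198. 194.]
top 0.79 [401.1 175.5] 351 [ 52.  81. 125.]
top 0.76 [413.2 248.2] 339 [ 55.  84. 125.]
ramekin {'side': (array([ 0.7446, -0.2254]), 226, 316), 'top': (array([ 0.4405, -0.311 ]), 313, 367)}
tri mid [ 0.54632961 -0.19293534  0.14686524]
('guard_rail', 'side') [0.6464 0.0259 0.3098] [0.001  0.0018 0.0009]
('wide_cap_top', 'side') [ 0.629  -0.0374  0.1957] [0.077  0.1399 0.0854]
('wide_spout', 'side') [ 0.5402 -0.0246  0.1632] [0.0017 0.0011 0.0008]
('slim_cap_top', 'side') [0.6475 0.0893 0.1981] [0.0008 0.0012 0.0018]
('wide_dispenser', 'side') [ 0.6288 -0.0386  0.0172] [0.0008 0.0008 0.0006]
('station', 'side') [ 0.6382  0.024  -0.0014] [0.0022 0.0012 0.0013]
('guard_rail', 'top') [0.6444 0.0231 0.3112] [0.0012 0.0011 0.0012]
('wide_cap_top', 'top') [ 0.6298 -0.038   0.1978] [0.001  0.0007 0.001 ]
('wide_spout', 'top') [ 0.5361 -0.0238  0.1592] [0.002  0.001  0.0006]
('slim_cap_top', 'top') [0.6446 0.092  0.1938] [0.0015 0.0007 0.0017]
('wide_dispenser', 'top') [ 0.6305 -0.038   0.0205] [0.0004 0.001  0.0019]
('station', 'top') [0.6404 0.0282 0.0022] [0.0012 0.0023 0.0019]
```

View pics/crop1.png

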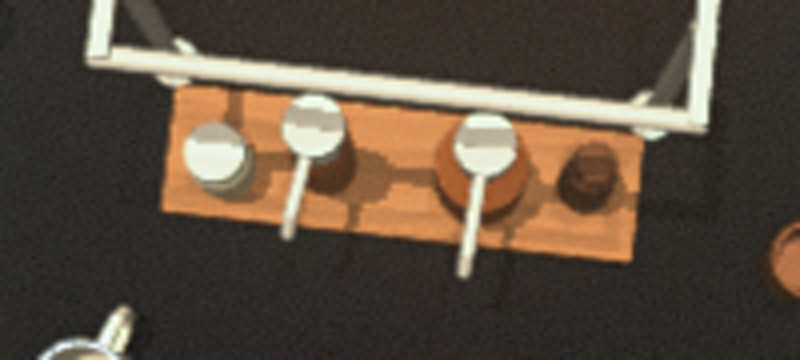

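The crop shows the stand turned about -7°. The wide cap is at crop (487,145), its spout ends at (463,275), and the rail runs just behind the caps. The points agree between both views and with the listed heights. I'm moving above the white ramekin.

>>> move_arm --series "3.5 -1.1 1 -7.5 1; 7 -2.2 2 -15 1; 10.6 -3.4 3 -22.5 1; 14.1 -4.5 4 -30 1; 17.7 -5.6 5 -37.5 1; 21.2 -6.8 6 -45 1; 24.7 -7.9 7 -52.5 1; 28.2 -9.05 8 -59.6 1"

```text
time_s: 5.1
position: [0.4411, -0.3105, 0.1511]
tool_rot: [[0.121, 0.993, 0.0], [0.993, -0.121, -0.0], [-0.0, 0.0, -1.0]]
ft_force: [0.3, -0.4, 0.3]
grip_width: 0.0853
gripper_force: 0.0
```

```bash
python3 - <<'E'
from h import *
ims={n:snap(n) for n in ('side','top')}; masks={}
cv2.imwrite('pics/side1.png',ims['side']['pixels'])
for n,i in ims.items():
    for d in spotter.cut_out('ramekin',n):
        m=d['pixels']; c=np.argwhere(m).mean(0)[::-1]; px=i['pixels'][m].mean(0); print(n,round(d['score'],2),c.round(1),m.sum(),px.round())
        if px[0]>100 and np.hypot(*(c-proj(i,[0.4405,-0.311,0.03])[0]))<12: masks[n]=m
print(ramekin_fit((0.44,-0.31),masks,ims))
print('tri',tri([ray(ims['side'],(379.7,197.6)),ray(ims['top'],(401.4,210.5))]))
s=observe();print(s['time_s'],s['position'].round(4),np.round(s['tool_rot'],3).tolist(),s['q'],s['ft_force'])
E
```

```text
side 0.88 [352.5 188.8] 300 [ 38.  64. 102.]
side 0.51 [375.8 198.5] 152 [125. 151. 167.]
side 0.2 [271.  203.3] 210 [149. 168. 182.]
top 0.74 [401.5 175.3] 367 [ 53.  81. 120.]
{'side': (array([ 0.4503, -0.2999]), 152, 345)}
tri [ 0.44039253 -0.31120972  0.03191875]
5.3 [ 0.4403 -0.3112  0.1513] [[0.125, 0.992, -0.0], [0.992, -0.125, -0.0], [-0.0, -0.0, -1.0]] [-4.78317211e+01  2.48766899e+01  8.35407172e+01 -1.51790352e-02
  7.15887504e+01 -4.06199462e+01] [ 0.12920056  0.09037557 -0.85565191]
```

>>> move_arm --series "0 0 2.5 0 1; 0 0 5 0 1; 0 0 7.5 0 1; 0 0 10 0 1; 0 0 12 0 1; 0 0 13.3 0 1; 0 0 13.3 0 1"

```text
time_s: 6.18
position: [0.4397, -0.3117, 0.018]
tool_rot: [[0.127, 0.992, -0.001], [0.992, -0.127, 0.001], [0.001, -0.001, -1.0]]
ft_force: [-0.4, -0.6, 0.3]
grip_width: 0.0853
gripper_force: 0.0
```

>>> move_arm --series "0 0 0 0 0; 0 0 0 0 -0.5; 0 0 0 0 -0.5; 0 0 0 0 -0.5; 0 0 0 0 -0.5" --force 25

```text
time_s: 6.8
position: [0.4403, -0.3118, 0.0194]
tool_rot: [[0.126, 0.992, 0.001], [0.992, -0.126, -0.002], [-0.001, 0.001, -1.0]]
ft_force: [-2.5, -0.5, 5.9]
grip_width: 0.0634
gripper_force: 27.6
```

>>> move_arm --series "0 0 -1.5 0 -0.5; 0 0 -3 0 -0.5; 3 -0.3 -3 0 -0.5; 7 -0.7 -3 0 -0.5; 11 -1.1 -3 0 -0.5; 15 -1.5 -3 0 -0.5; 19 -1.9 -3 0 -0.5; 23 -2.3 -3 0 -0.5"

```text
time_s: 7.8
position: [0.4465, -0.0791, 0.0493]
tool_rot: [[0.126, 0.992, 0.001], [0.992, -0.126, -0.0], [-0.0, 0.001, -1.0]]
ft_force: [0.4, 0.3, -2.2]
grip_width: 0.0625
gripper_force: 28.4
```

>>> move_arm --series "3 -0.3 0 0 -0.5; 5.5 -0.6 0 0 -0.5; 6.6 -0.74 0 0 -0.5; 6.6 -0.74 0 0 -0.5; 6.6 -0.74 1.5 0 -0.5; 6.6 -0.74 2.5 0 -0.5; 6.6 -0.74 2.9 0 -0.5; 6.6 -0.74 2.95 0 -0.5"

```text
time_s: 8.8
position: [0.447, -0.0143, 0.0193]
tool_rot: [[0.126, 0.992, -0.0], [0.992, -0.126, -0.0], [-0.0, -0.0, -1.0]]
ft_force: [-4.6, -2.2, 10.8]
grip_width: 0.0627
gripper_force: 29.0
```

```bash
python3 - <<'E'
from h import *
i=snap('side'); cv2.imwrite('pics/side2.png',cv2.resize(i['pixels'][100:340,150:470],None,fx=2.5,fy=2.5))
s=observe();print(s['time_s'],s['position'].round(4),s['ft_force'],s['grip_width'],s['gripper_force'])
E
```

```text
8.85 [ 0.447  -0.0144  0.0193] [-3.03752753 -1.57215631  5.09801051] 0.06264159578004086 28.583541624248028
```

View pics/side2.png

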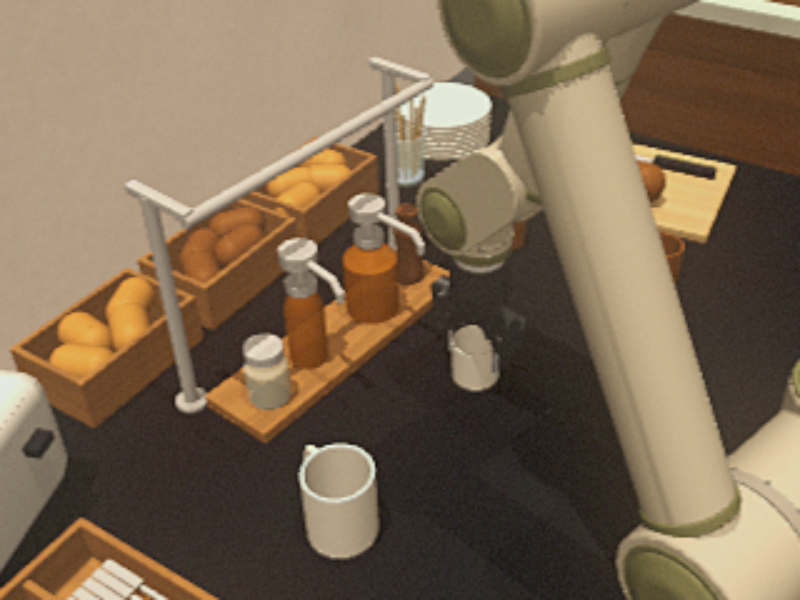

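The crop shows the ramekin gripped and standing on the counter at (475,358), clear in front of the spout end at (420,245). I'm releasing it and backing off.

>>> move_arm --series "0 0 0 0 0.2; 0 0 0 0 1; 0 0 0 0 1; 0 0 0 0 1; 0 0 -2 0 1; 0 0 -4.5 0 1; 0 0 -7 0 1; 0 -2 -8 0 1"

```text
time_s: 9.85
position: [0.4284, -0.0116, 0.1]
tool_rot: [[0.125, 0.992, 0.003], [0.992, -0.125, -0.001], [-0.0, 0.003, -1.0]]
ft_force: [0.6, -0.0, -0.1]
grip_width: 0.0853
gripper_force: 0.0
```

>>> move_arm --series "0 -3 0 0 1; 0 -6 0 0 1; 0 -8.5 0 0 1; 0 -8.5 0 0 1"

```text
time_s: 10.35
position: [0.342, -0.0003, 0.0989]
tool_rot: [[0.126, 0.992, -0.0], [0.992, -0.126, 0.0], [0.0, -0.0, -1.0]]
ft_force: [0.8, -0.4, 1.1]
grip_width: 0.0855
gripper_force: 0.0
```

```bash
python3 - <<'E'
from h import *
ims={n:snap(n) for n in ('side','top')}; masks={}
for n,i in ims.items():
    for d in spotter.cut_out('ramekin',n):
        m=d['pixels']; c=np.argwhere(m).mean(0)[::-1]; print(n,round(d['score'],2),c.round(1),m.sum(),i['pixels'][m].mean(0).round(), proj(i,[0.447,-0.014,0.03])[0].round(1))
        if np.hypot(*(c-proj(i,[0.447,-0.014,0.03])[0]))<14: masks[n]=m
print(ramekin_fit((0.447,-0.014),masks,ims))
for n in ims: print(n,[np.round(d['point'],3).tolist()+[round(d['score'],2)] for d in spotter.mark_of('ramekin',n)])
# height of wrist housing front, from last picture
print(proj(ims['side'],[[0.447,-0.0144,z] for z in (.15,.2,.25,.3)]).round(0).tolist())
s=observe();print(s['time_s'],s['position'].round(4),s['ft_force'].round(1),s['grip_width'],s['q'].round(1))
cv2.imwrite('pics/side3.png',cv2.resize(ims['side']['pixels'][100:300,200:460],None,fx=3,fy=3))
E
```

```text
side 0.86 [340.5 242.6] 453 [130. 155. 169.] [340.3 242.5]
side 0.62 [351.2 191. ] 178 [ 36.  62. 100.] [340.3 242.5]
top 0.75 [401.  175.5] 338 [ 51.  81. 126.] [312.2 209.4]
top 0.65 [312.4 208.3] 328 [205. 211. 205.] [312.2 209.4]
top 0.63 [320.2 152.3] 291 [181. 204. 208.] [312.2 209.4]
top 0.59 [412.8 248. ] 360 [ 51.  82. 129.] [312.2 209.4]
{'side': (array([ 0.4449, -0.0136]), 453, 471), 'top': (array([ 0.4496, -0.015 ]), 328, 316)}
side [[0.558, -0.305, -0.002, 0.69], [0.448, -0.012, 0.0, 0.6], [0.64, 0.176, 0.016, 0.16]]
top [[0.315, -0.343, 0.0, 0.79], [0.628, -0.129, 0.021, 0.68], [0.558, -0.313, 0.002, 0.57], [0.641, 0.028, 0.002, 0.54], [0.448, -0.012, -0.001, 0.5]]
[[341.0, 214.0], [341.0, 201.0], [342.0, 187.0], [342.0, 173.0]]
10.65 [ 0.3437 -0.0008  0.0988] [0.1 0.2 0.1] 0.08518147936410164 [-20.1  12.1 116.4   0.   51.5 -12.9]
```

View pics/side3.png

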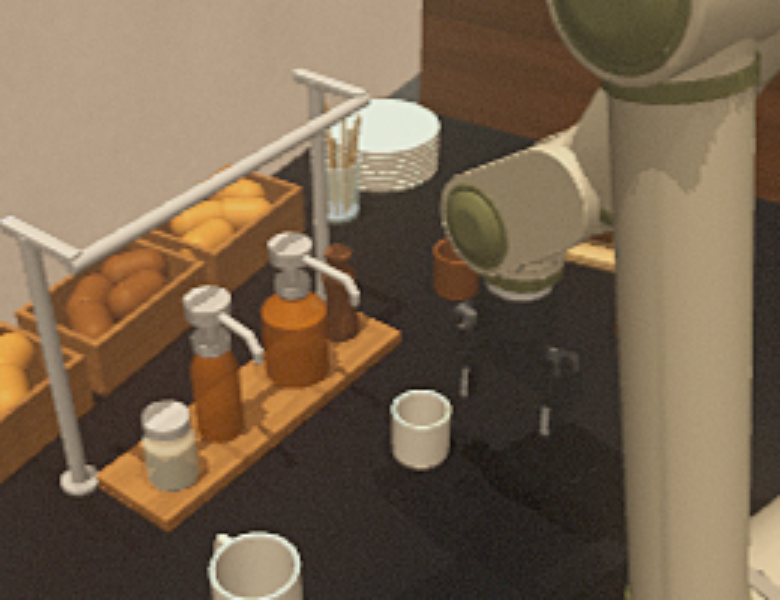

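The picture shows the ramekin upright at crop (421,428). The open fingers, with tips at (465,395) and (545,430), are behind it and aligned with the spout line. I'm lowering, then pushing with the outer face of the front finger.

>>> move_arm --series "0 -0.3 3 0 1; 0 -0.3 6 0 1; 0 -0.3 8 0 1; 0 -0.3 9 0 1; 0 -0.3 9 0 1"

```text
time_s: 11.28
position: [0.3401, -0.0003, 0.0083]
tool_rot: [[0.125, 0.992, -0.001], [0.992, -0.125, 0.001], [0.0, -0.002, -1.0]]
ft_force: [-0.0, -0.2, 0.4]
grip_width: 0.0857
gripper_force: 0.0
```

>>> move_arm --series "0 0.8 0 0 1; 0 1.6 0 0 1; 0 2.4 0 0 1; 0 3.2 0 0 1; 0 4 0 0 1; 0 4.8 0 0 1; 0 5.6 0 0 1; 0 6 0 0 1"

```text
time_s: 12.28
position: [0.3997, -0.0077, 0.009]
tool_rot: [[0.125, 0.992, -0.001], [0.992, -0.125, 0.0], [0.0, -0.001, -1.0]]
ft_force: [-6.3, 0.4, 7.6]
grip_width: 0.0853
gripper_force: 4.6
```

```bash
cat >> h.py <<'E'
S=np.array([0.5365,-0.025]); TX=np.array([.125,.992]); TY=np.array([.992,-.125])
def look(g):
    ims={n:snap(n) for n in ('side','top')}; masks={}
    for n,i in ims.items():
        for d in spotter.cut_out('ramekin',n):
            m=d['pixels']; c=np.argwhere(m).mean(0)[::-1]
            if np.hypot(*(c-proj(i,[*g,0.03])[0]))<14: masks[n]=m
    r=ramekin_fit(g,masks,ims)
    for n,v in r.items(): d=S-v[0]; print(n,v,'to go tool x,y cm',(100*d@TX).round(2),(100*d@TY).round(2))
    s=observe();print(s['time_s'],s['position'].round(4),s['ft_force'].round(1),s['grip_width'],s['q'].round(1)); return ims
E
python3 - <<'E'
from h import *
p=observe()['position'][:2]; print(p); ims=look(p+0.089*TY)
print(proj(ims['side'],[[0.3437,-.0008,z] for z in (.15,.2,.25,.3,.35,.4)]).round(0).tolist())
E
```

```text
[ 0.39965275 -0.0076818 ]
side (array([ 0.489, -0.009]), 319, 464) to go tool x,y cm -0.99 4.91
top (array([ 0.4933, -0.0159]), 262, 319) to go tool x,y cm -0.36 4.4
12.475 [ 0.3999 -0.0078  0.0089] [-1.   0.5  2.3] 0.08529671226583821 [-18.2  27.5 114.6   0.   37.9 -11. ]
[[369.0, 227.0], [370.0, 214.0], [372.0, 200.0], [373.0, 185.0], [374.0, 170.0], [376.0, 153.0]]
```

```bash
python3 - <<'E'
from h import *
a=snap('side')['pixels'][190:280,280:400]; b=snap('top')['pixels'][130:250,260:380]
a=cv2.resize(a,(790,592),interpolation=cv2.INTER_CUBIC)[:, :480]; b=cv2.resize(b,(320,320),interpolation=cv2.INTER_CUBIC)
c=np.zeros((592,800,3),np.uint8); c[:,:480]=a; c[:320,480:]=b; cv2.imwrite('pics/c4.png',cv2.convertScaleAbs(c,alpha=1.5))
E
```

```text
(no output)
```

View pics/c4.png

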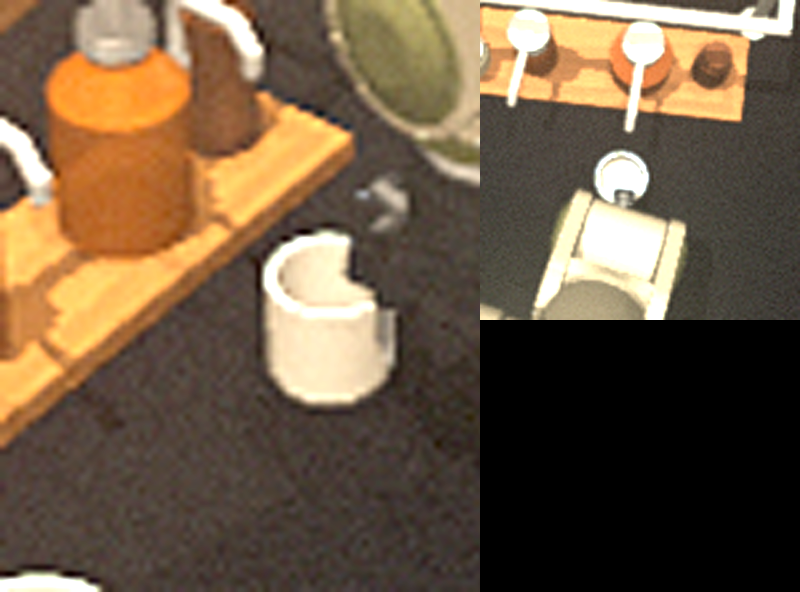

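The side crop shows the ramekin upright at (330,320) with the finger at its back rim. The top inset shows it at (621,178), in line with the spout at (632,125). I'm pushing further, slowly.

>>> move_arm --series "0 0.5 0 0 1; 0 1 0 0 1; 0 1.5 0 0 1; 0 2 0 0 1; 0 2.5 0 0 1; 0 3 0 0 1; 0 3.4 0 0 1; 0 3.4 0 0 1"

```text
time_s: 13.58
position: [0.4332, -0.012, 0.0089]
tool_rot: [[0.125, 0.992, -0.0], [0.992, -0.125, 0.0], [0.0, -0.0, -1.0]]
ft_force: [-4.3, 0.5, 5.0]
grip_width: 0.0855
gripper_force: 3.8
```

```bash
python3 - <<'E'
from h import *
p=observe()['position'][:2]; print(p); ims=look(p+0.089*TY)
E
```

```text
[ 0.43316812 -0.01196038]
side (array([ 0.5202, -0.0148]), 397, 443) to go tool x,y cm -0.81 1.74
top (array([ 0.526 , -0.0164]), 181, 325) to go tool x,y cm -0.72 1.15
13.775 [ 0.4332 -0.012   0.0089] [-2.9  0.6  4.7] 0.08560648483843704 [-17.3  29.4 109.4   0.   41.2 -10.1]
```

>>> move_arm --series "0 0.4 0 0 1; 0 0.8 0 0 1; 0 1.2 0 0 1; 0 1.2 0 0 1; 0 0 0 0 1; 0 -2 0 0 1; 0 -5 0 0 1; 0 -7.5 0 0 1"

```text
time_s: 14.78
position: [0.3572, -0.0023, 0.0088]
tool_rot: [[0.126, 0.992, -0.001], [0.992, -0.126, 0.0], [0.0, -0.001, -1.0]]
ft_force: [-0.2, 0.4, 0.6]
grip_width: 0.0852
gripper_force: 0.0
```

```bash
python3 - <<'E'
from h import *
ims=look(S-0.004*TY)
for k in range(4):
  for n in ('side','top'):
    if k: ims[n]=snap(n)
    for t in ('ramekin','wide_spout'):
        print(n,t,[np.round(d['point'],4).tolist()+[round(d['score'],2)] for d in spotter.mark_of(t,n) if np.hypot(*(d['point'][:2]-S))<.04])
a=ims['side']['pixels'][150:250,260:395]; b=ims['top']['pixels'][120:220,260:380]
c=np.zeros((592,800,3),np.uint8); a=cv2.resize(a,(799,592),interpolation=cv2.INTER_CUBIC)[:, :500]; c[:,:500]=a
c[:250,500:]=cv2.resize(b,(300,250),interpolation=cv2.INTER_CUBIC); cv2.imwrite('pics/c5.png',cv2.convertScaleAbs(c,alpha=1.4))
E
```

```text
side (array([ 0.5327, -0.0206]), 402, 442) to go tool x,y cm -0.39 0.43
top (array([ 0.532 , -0.0215]), 318, 324) to go tool x,y cm -0.29 0.49
14.975 [ 0.3592 -0.0028  0.0089] [ 0.1 -0.3  0.8] 0.08543814276838908 [-19.5  25.4 120.9   0.   33.7 -12.3]
side ramekin []
side wide_spout [[0.5423, -0.025, 0.1651, 0.53]]
top ramekin [[0.5357, -0.0198, -0.0017, 0.81]]
top wide_spout [[0.5393, -0.0222, 0.1616, 0.74]]
side ramekin [[0.5293, -0.0178, 0.0022, 0.77]]
side wide_spout [[0.5392, -0.0263, 0.1622, 0.48]]
top ramekin [[0.5366, -0.0204, 0.001, 0.76]]
top wide_spout []
side ramekin [[0.5312, -0.0205, -0.002, 0.7]]
side wide_spout [[0.5418, -0.0262, 0.1624, 0.64]]
top ramekin [[0.5361, -0.0168, -0.0008, 0.59]]
top wide_spout [[0.5364, -0.0237, 0.1603, 0.57]]
side ramekin [[0.5311, -0.0203, -0.0006, 0.82]]
side wide_spout [[0.5401, -0.025, 0.1642, 0.77]]
top ramekin [[0.5357, -0.0174, -0.0014, 0.58]]
top wide_spout [[0.5364, -0.0229, 0.1606, 0.72]]
```

View pics/c5.png

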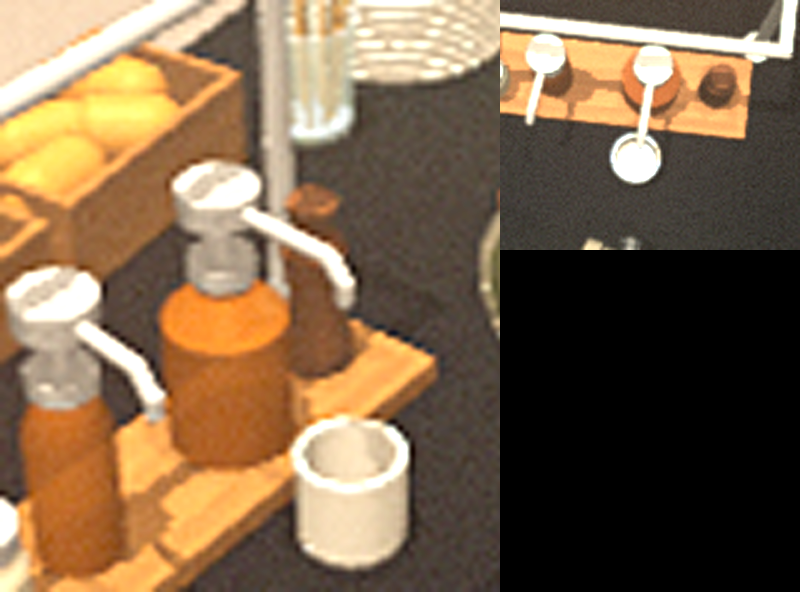

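The ramekin is upright at crop (350,490), about 6 mm from the point under the spout end at (347,300), and has been let go. Next is the press, so I'm checking the finger and knuckle geometry against the rail first.

```bash
python3 - <<'E'
from h import *
i=snap('side')
T=np.array([0.3437,-0.0008])
for o in (0.043,0.05,0.057,0.065,0.075):
    print(o,[(z,proj(i,[*(T+o*TY),.0988+z])[0].round(1).tolist()) for z in (0,.013,.06,.075,.09,.105)])
cap=np.array([0.630,-0.038]); print('rail in tool-y rel cap', (np.array([0.6454,0.0245])-cap)@TY)
p=observe()['position']; t=cap-0.062*TY
for n,q in (('over -0.13',cap-0.13*TY),('press -0.062',t)):
    d=q-p[:2]; print(n,'dx,dy cm',(100*d@TX).round(2),(100*d@TY).round(2))
print(p, cv2.imread('pics/side3.png').shape)
c=cv2.imread('pics/side3.png')[220:450,420:620]; c=cv2.convertScaleAbs(cv2.resize(c,None,fx=2.5,fy=2.5),alpha=3,beta=10); cv2.imwrite('pics/c6.png',c)
E
```

```text
0.043 [(0, [356.5, 234.3]), (0.013, [356.7, 231.1]), (0.06, [357.4, 219.3]), (0.075, [357.7, 215.4]), (0.09, [357.9, 211.4]), (0.105, [358.2, 207.4])]
0.05 [(0, [354.7, 233.4]), (0.013, [354.9, 230.2]), (0.06, [355.5, 218.4]), (0.075, [355.7, 214.5]), (0.09, [356.0, 210.5]), (0.105, [356.2, 206.5])]
0.057 [(0, [352.8, 232.5]), (0.013, [353.0, 229.3]), (0.06, [353.6, 217.5]), (0.075, [353.8, 213.6]), (0.09, [354.0, 209.6]), (0.105, [354.2, 205.6])]
0.065 [(0, [350.7, 231.5]), (0.013, [350.9, 228.3]), (0.06, [351.5, 216.5]), (0.075, [351.6, 212.6]), (0.09, [351.8, 208.6]), (0.105, [352.0, 204.6])]
0.075 [(0, [348.1, 230.2]), (0.013, [348.3, 227.0]), (0.06, [348.8, 215.2]), (0.075, [348.9, 211.4]), (0.09, [349.1, 207.4]), (0.105, [349.3, 203.4])]
rail in tool-y rel cap 0.007464299999999969
over -0.13 dx,dy cm -0.12 14.34
press -0.062 dx,dy cm -0.12 21.14
[ 0.35885343 -0.00264379  0.00883371] (600, 780, 3)
```

View pics/c6.png

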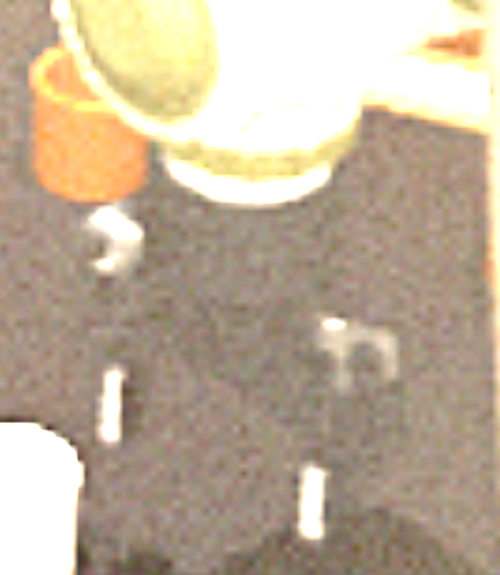

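The enlarged crop shows the front finger's knuckle at (115,240), reaching about 65 mm from the tool axis and 90 to 120 mm above the TCP. That is close to the rail level, so I need the rail position precisely. I'm raising to working height with the tool still short of the rail and measuring there.

>>> move_arm --series "0 0 -4 0 1; 0 0 -8 0 1; 0 0 -12 0 1; 0 0 -16 0 1; -0.1 2 -18.8 0 1; -0.1 5 -18.8 0 1; -0.1 9 -18.8 0 1; -0.1 12 -18.8 0 1"

```text
time_s: 17.12
position: [0.479, -0.0188, 0.1966]
tool_rot: [[0.125, 0.992, -0.0], [0.992, -0.125, 0.0], [0.0, -0.0, -1.0]]
ft_force: [-0.1, -0.2, 1.1]
grip_width: 0.0851
gripper_force: 0.0
```

```bash
python3 - <<'E'
from h import *
s=observe(); p=s['position']; print(s['time_s'],p,s['ft_force'].round(1))
cap=np.array([0.630,-0.038]); mid=cap+0.065*TX
ims={n:snap(n) for n in ('side','top')}
# rail: for each offset and height, mean brightness of the projected axis line and profile
for n,i in ims.items():
    g=cv2.GaussianBlur(cv2.cvtColor(i['pixels'],cv2.COLOR_BGR2GRAY),(0,0),0.8).astype(np.float32)
    a=np.linspace(-0.13,0.19,60)
    prof=[]
    offs=np.arange(-0.03,0.041,0.002)
    for o in offs:
        P=np.c_[mid[0]+o*TY[0]+a*TX[0],mid[1]+o*TY[1]+a*TX[1],0*a+0.312]; uv=proj(i,P).astype(np.float32)
        prof.append(np.median(cv2.remap(g,uv[:,0:1],uv[:,1:2],cv2.INTER_LINEAR)))
    print(n,dict(zip((offs*1000).round().astype(int).tolist(),np.round(prof).astype(int).tolist())))
T=p
a=ims['side']; o=a['pixels'].copy()
c=proj(a,[*(p[:2]+0.06*TY),p[2]+0.06])[0]; x,y=int(c[0])-50,int(c[1])-38
o=cv2.resize(o[y:y+75,x:x+100],(800,600),interpolation=cv2.INTER_CUBIC); o=cv2.convertScaleAbs(o,alpha=2.2,beta=10)
for k in range(0,14,2):
    for off,col in ((0.043,(0,255,0)),(0.057,(0,255,255)),(0.065,(0,0,255)),(-0.057,(0,255,255)),(-.065,(0,0,255))):
        u=(proj(a,[*(p[:2]+off*TY),p[2]+k/100])[0]-[x,y]+.5)*8; cv2.circle(o,tuple(u.astype(int).tolist()),2,col,-1)
cv2.imwrite('pics/c7.png',o)
E
```

```text
17.125 [ 0.47895719 -0.01879712  0.19664098] [-0.1 -0.2  1.1]
side {-30: 129, -28: 128, -26: 128, -24: 127, -22: 129, -20: 129, -18: 133, -16: 138, -14: 143, -12: 146, -10: 145, -8: 144, -6: 139, -4: 132, -2: 130, 0: 130, 2: 140, 4: 150, 6: 165, 8: 179, 10: 191, 12: 200, 14: 206, 16: 208, 18: 205, 20: 199, 22: 190, 24: 180, 26: 171, 28: 166, 30: 163, 32: 162, 34: 162, 36: 162, 38: 162, 40: 162}
top {-30: 157, -28: 158, -26: 158, -24: 157, -22: 159, -20: 159, -18: 161, -16: 162, -14: 163, -12: 164, -10: 165, -8: 160, -6: 150, -4: 130, -2: 104, 0: 101, 2: 131, 4: 168, 6: 202, 8: 223, 10: 233, 12: 232, 14: 218, 16: 186, 18: 144, 20: 101, 22: 71, 24: 57, 26: 52, 28: 52, 30: 52, 32: 52, 34: 52, 36: 51, 38: 51, 40: 51}
```

View pics/c7.png

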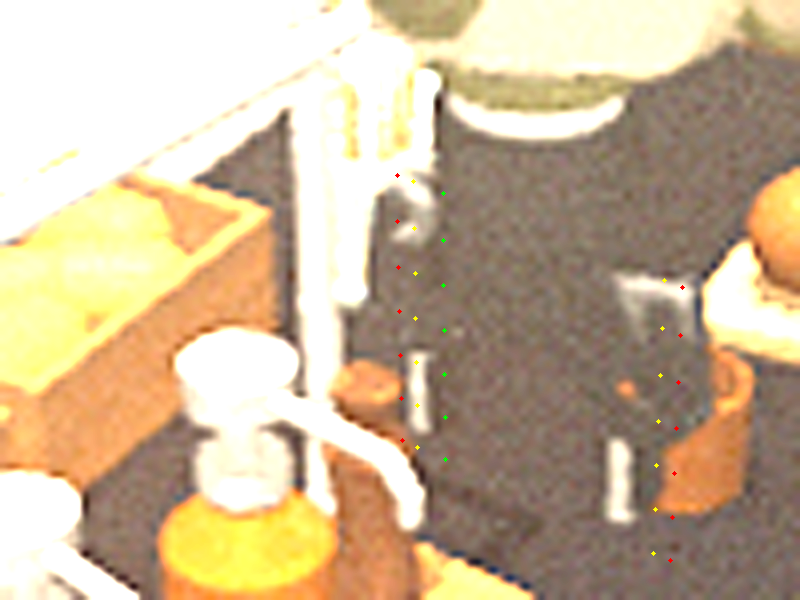

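The rail profile puts its axis about 10 mm behind the cap axis. In the crop the front finger tip is at (420,430), 13 mm above the TCP as stated, and the knuckle at (415,205) stays near or below the rail's underside at this height. I'm going in just above the cap, with the TCP stopping 70 mm in front of the cap axis.

>>> move_arm --series "0 1.5 0.4 0 1; 0 3 0.8 0 1; 0 4.5 0.8 0 1; 0 5.5 0.8 0 1; 0 6.3 0.8 0 1; 0 7 0.8 0 1; 0 7.6 0.8 0 1; 0 7.6 0.8 0 1"

```text
time_s: 18.23
position: [0.5534, -0.0283, 0.1888]
tool_rot: [[0.125, 0.992, 0.0], [0.992, -0.125, -0.0], [-0.0, 0.0, -1.0]]
ft_force: [-0.7, -0.3, -0.4]
grip_width: 0.0855
gripper_force: 0.0
```

>>> move_arm --series "0 0.3 0 0 1; 0 0.6 0 0 1; 0 0.6 0 0 1"

```text
time_s: 18.6
position: [0.5593, -0.029, 0.1888]
tool_rot: [[0.125, 0.992, 0.0], [0.992, -0.125, -0.0], [-0.0, 0.0, -1.0]]
ft_force: [0.5, 0.1, -0.1]
grip_width: 0.0856
gripper_force: 0.0
```

```bash
python3 - <<'E'
from h import *
s=observe(); p=s['position']; print(s['time_s'],p,s['ft_force'].round(1),(p[:2]-[.630,-.038])@TY)
a=snap('side')
c=proj(a,[*(p[:2]+0.06*TY),p[2]+0.06])[0]; x,y=int(c[0])-50,int(c[1])-38
o=cv2.resize(a['pixels'][y:y+75,x:x+100],(800,600),interpolation=cv2.INTER_CUBIC); cv2.imwrite('pics/c8.png',cv2.convertScaleAbs(o,alpha=1.5))
E
```

```text
18.6 [ 0.55925481 -0.02901907  0.1888119 ] [ 0.5  0.1 -0.1] -0.07130184142068972
```

View pics/c8.png

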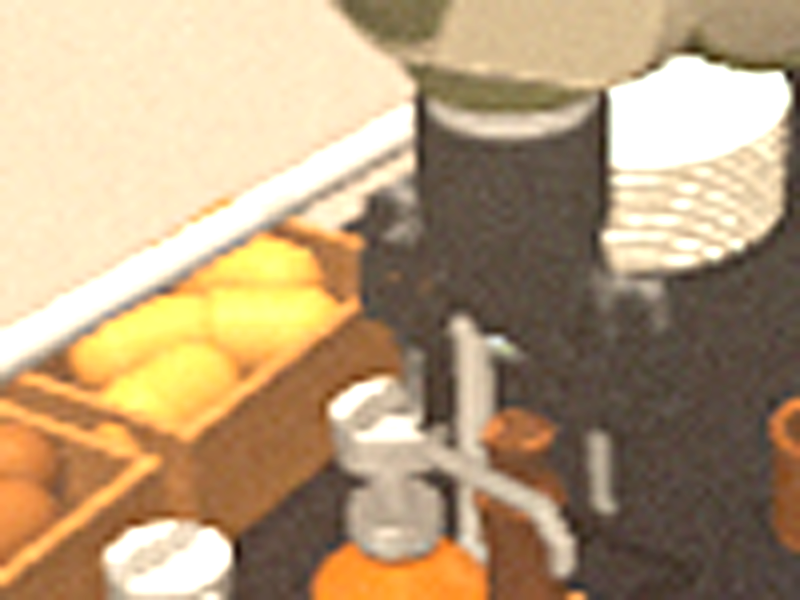

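The crop shows the front finger's tip, at about (415,400), just over the front part of the cap at (375,410). The body and knuckle are clear in front of the rail and the forces are zero. I'm pressing down in small steps.

>>> move_arm --series "0 0 0.15 0 1; 0 0 0.3 0 1; 0 0 0.45 0 1; 0 0 0.6 0 1; 0 0 0.75 0 1; 0 0 0.9 0 1; 0 0 0.9 0 1"

```text
time_s: 19.52
position: [0.5592, -0.029, 0.1799]
tool_rot: [[0.125, 0.992, 0.0], [0.992, -0.125, -0.0], [-0.0, 0.0, -1.0]]
ft_force: [-2.2, 0.2, 4.6]
grip_width: 0.0852
gripper_force: 2.3
```

>>> move_arm --series "0 0 0.1 0 1; 0 0 0.2 0 1; 0 0 0.3 0 1; 0 0 0.4 0 1; 0 0 0.5 0 1; 0 0 0.5 0 1"

```text
time_s: 20.27
position: [0.5592, -0.029, 0.1749]
tool_rot: [[0.125, 0.992, 0.0], [0.992, -0.125, -0.0], [-0.0, 0.0, -1.0]]
ft_force: [-2.4, 1.4, 5.9]
grip_width: 0.0855
gripper_force: 2.9
```

>>> move_arm --series "0 0 0.07 0 1; 0 0 0.14 0 1; 0 0 0.21 0 1; 0 0 0.21 0 1"

```text
time_s: 20.78
position: [0.5592, -0.029, 0.1729]
tool_rot: [[0.125, 0.992, 0.0], [0.992, -0.125, -0.0], [-0.0, 0.0, -1.0]]
ft_force: [-2.4, -0.0, 6.4]
grip_width: 0.0856
gripper_force: 3.1
```

>>> move_arm --series "0 0 0.05 0 1; 0 0 0.1 0 1; 0 0 0.15 0 1; 0 0 0.15 0 1"

```text
time_s: 21.28
position: [0.5592, -0.029, 0.1714]
tool_rot: [[0.125, 0.992, 0.0], [0.992, -0.125, -0.0], [-0.0, 0.0, -1.0]]
ft_force: [-3.4, 0.5, 7.3]
grip_width: 0.0853
gripper_force: 3.3
```

>>> move_arm --series "0 0 0.03 0 1; 0 0 0.06 0 1; 0 0 0.09 0 1; 0 0 0.09 0 1"

```text
time_s: 21.78
position: [0.5592, -0.029, 0.1706]
tool_rot: [[0.125, 0.992, 0.001], [0.992, -0.125, -0.0], [-0.0, 0.001, -1.0]]
ft_force: [-2.5, 0.8, 6.4]
grip_width: 0.0855
gripper_force: 3.4
```

>>> move_arm --series "0 0 0.03 0 1; 0 0 0.06 0 1; 0 0 0.09 0 1; 0 0 0.09 0 1"

```text
time_s: 22.28
position: [0.5592, -0.029, 0.1697]
tool_rot: [[0.125, 0.992, 0.001], [0.992, -0.125, -0.0], [-0.0, 0.001, -1.0]]
ft_force: [-2.8, 1.1, 6.1]
grip_width: 0.0853
gripper_force: 3.4
```

>>> move_arm --series "0 0 0.03 0 1; 0 0 0.06 0 1; 0 0 0.09 0 1; 0 0 0.09 0 1"

```text
time_s: 22.78
position: [0.5592, -0.029, 0.1688]
tool_rot: [[0.125, 0.992, 0.001], [0.992, -0.125, -0.0], [-0.0, 0.001, -1.0]]
ft_force: [-2.6, -0.3, 8.3]
grip_width: 0.0855
gripper_force: 3.5
```

>>> move_arm --series "0 0 0.04 0 1; 0 0 0.08 0 1; 0 0 0.12 0 1; 0 0 0.12 0 1"

```text
time_s: 23.28
position: [0.5592, -0.029, 0.1676]
tool_rot: [[0.125, 0.992, 0.001], [0.992, -0.125, -0.0], [-0.0, 0.001, -1.0]]
ft_force: [-2.3, 0.7, 7.2]
grip_width: 0.0853
gripper_force: 3.7
```

>>> move_arm --series "0 0 0.04 0 1; 0 0 0.08 0 1; 0 0 0.12 0 1"

```text
time_s: 23.65
position: [0.5592, -0.029, 0.1665]
tool_rot: [[0.125, 0.992, 0.001], [0.992, -0.125, -0.0], [-0.0, 0.001, -1.0]]
ft_force: [-2.5, 0.0, 7.1]
grip_width: 0.0855
gripper_force: 3.8
```

>>> move_arm --series "0 0 0.04 0 1; 0 0 0.08 0 1; 0 0 0.12 0 1"

```text
time_s: 24.02
position: [0.5592, -0.029, 0.1654]
tool_rot: [[0.125, 0.992, 0.001], [0.992, -0.125, -0.0], [-0.0, 0.001, -1.0]]
ft_force: [-2.7, 0.6, 7.2]
grip_width: 0.085
gripper_force: 3.9
```

>>> move_arm --series "0 0 0.04 0 1; 0 0 0.08 0 1; 0 0 0.12 0 1"

```text
time_s: 24.4
position: [0.5592, -0.029, 0.1642]
tool_rot: [[0.125, 0.992, 0.001], [0.992, -0.125, -0.0], [-0.0, 0.001, -1.0]]
ft_force: [-3.7, 1.8, 8.5]
grip_width: 0.0857
gripper_force: 4.1
```

>>> move_arm --series "0 0 0.04 0 1; 0 0 0.08 0 1; 0 0 0.1 0 1"

```text
time_s: 24.78
position: [0.5592, -0.029, 0.1632]
tool_rot: [[0.125, 0.992, 0.001], [0.992, -0.125, -0.0], [-0.0, 0.001, -1.0]]
ft_force: [-3.8, 0.3, 8.3]
grip_width: 0.0853
gripper_force: 4.2
```

>>> move_arm --series "0 0 0.03 0 1; 0 0 0.06 0 1; 0 0 0.08 0 1"

```text
time_s: 25.15
position: [0.5592, -0.029, 0.1625]
tool_rot: [[0.125, 0.992, 0.001], [0.992, -0.125, -0.0], [-0.0, 0.001, -1.0]]
ft_force: [-3.7, 0.2, 10.3]
grip_width: 0.0853
gripper_force: 4.8
```

>>> move_arm --series "0 0 0.03 0 1; 0 0 0.06 0 1; 0 0 0.08 0 1"

```text
time_s: 25.52
position: [0.5594, -0.029, 0.1623]
tool_rot: [[0.125, 0.992, 0.002], [0.992, -0.125, -0.001], [-0.0, 0.002, -1.0]]
ft_force: [-6.2, 0.6, 13.7]
grip_width: 0.0853
gripper_force: 6.8
```

The stop is felt: the TCP has stopped following and the force is rising. I'm leaning on it to about 20 N.

>>> move_arm --series "0 0 0.03 0 1; 0 0 0.06 0 1; 0 0 0.09 0 1; 0 0 0.09 0 1; 0 0 0.09 0 1; 0 0 0.09 0 1"

```text
time_s: 26.28
position: [0.5595, -0.029, 0.1621]
tool_rot: [[0.125, 0.992, 0.003], [0.992, -0.125, -0.001], [-0.001, 0.003, -1.0]]
ft_force: [-6.7, 1.2, 17.8]
grip_width: 0.085
gripper_force: 8.8
```

>>> move_arm --series "0 0 0.02 0 1; 0 0 0.03 0 1; 0 0 0.03 0 1; 0 0 0.03 0 1; 0 0 0.03 0 1; 0 0 0.03 0 1"

```text
time_s: 27.02
position: [0.5595, -0.029, 0.162]
tool_rot: [[0.125, 0.992, 0.003], [0.992, -0.125, -0.001], [-0.001, 0.003, -1.0]]
ft_force: [-8.5, 1.7, 18.9]
grip_width: 0.0856
gripper_force: 9.6
```

About 20 N held for over half a second. Now I'm easing up.

>>> move_arm --series "0 0 -0.2 0 1; 0 0 -0.5 0 1; 0 0 -0.9 0 1; 0 0 -1.4 0 1; 0 0 -1.9 0 1; 0 0 -2.4 0 1; 0 0 -2.8 0 1; 0 0 -2.8 0 1"

```text
time_s: 28.02
position: [0.5591, -0.029, 0.1877]
tool_rot: [[0.126, 0.992, -0.0], [0.992, -0.126, 0.0], [0.0, -0.0, -1.0]]
ft_force: [-0.2, 0.8, -0.3]
grip_width: 0.0856
gripper_force: 0.0
```

>>> move_arm --series "0 -1 0 0 1; 0 -2.5 0 0 1; 0 -4.5 0 0 1; 0 -7.5 0 0 1; 0 -10.5 -1 0 1; 0 -13.5 -2 0 1; 0 -16 -3 0 1; 0 -16 -3 0 1"

```text
time_s: 29.02
position: [0.3992, -0.0086, 0.2184]
tool_rot: [[0.126, 0.992, 0.001], [0.992, -0.126, -0.0], [-0.0, 0.001, -1.0]]
ft_force: [-0.1, 0.7, -0.4]
grip_width: 0.0853
gripper_force: 0.0
```

```bash
python3 - <<'E'
from h import *
ims=look(S-0.004*TY)
for n in ims:
    for t in ('wide_cap_top','wide_spout','slim_cap_top','mug','sugar_jar','pepper_mill'):
        print(n,t,[np.round(d['point'],3).tolist()+[round(d['score'],2)] for d in spotter.mark_of(t,n)[:1]])
c=np.zeros((600,800,3),np.uint8); c[:,:500]=cv2.resize(ims['side']['pixels'][150:270,250:350],(500,600)); c[:300,500:]=cv2.resize(ims['top']['pixels'][110:230,250:370],(300,300)); cv2.imwrite('pics/end.png',c)
E
```

```text
side (array([ 0.532 , -0.0229]), 418, 441) to go tool x,y cm -0.15 0.47
top (array([ 0.5329, -0.0205]), 330, 324) to go tool x,y cm -0.4 0.41
29.225 [ 0.4008 -0.009   0.2175] [-0.  -0.6  0. ] 0.08580541174001015 [-18.3   7.5  97.1   0.   75.5 -11.1]
side wide_cap_top [[0.631, -0.039, 0.198, 0.71]]
side wide_spout [[0.536, -0.027, 0.163, 0.55]]
side slim_cap_top [[0.647, 0.089, 0.198, 0.74]]
side mug [[0.452, 0.282, 0.001, 0.82]]
side sugar_jar [[0.64, 0.178, 0.018, 0.93]]
side pepper_mill [[0.64, 0.024, -0.002, 0.73]]
top wide_cap_top [[0.63, -0.038, 0.196, 0.84]]
top wide_spout [[0.54, -0.025, 0.161, 0.7]]
top slim_cap_top [[0.647, 0.093, 0.197, 0.49]]
top mug [[0.449, 0.283, -0.0, 0.85]]
top sugar_jar [[0.644, 0.176, 0.023, 0.64]]
top pepper_mill [[0.627, -0.129, 0.02, 0.5]]
```

View pics/end.png

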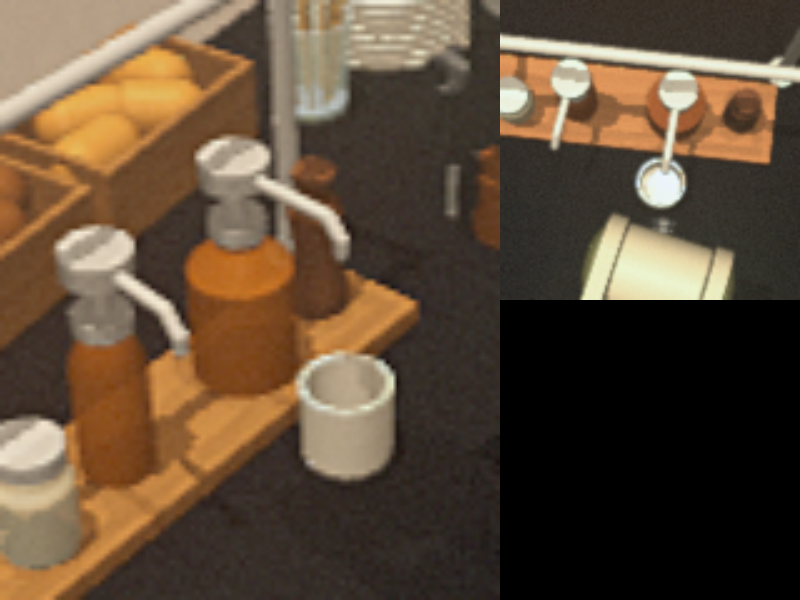

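The final picture shows the wide cap fully up at (232,165) and the ramekin upright under the spout end at (345,415). The bystanders are unmoved and the gripper is clear.

```bash
python3 -c "
from rig import order; print(order.close_job())"
```

```text
the job is handed in; nothing more can be done
None
```

The job is handed in: the white ramekin stands about 5 mm off the point under the wide spout, the wide pump was pressed to its stop, held at about 20 N for over half a second, and let fully up; the judge's result was not shown to me.

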